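# Put the wrench sockets back on their storage board by size

### The arm

A 6-joint arm with a two-finger parallel gripper is mounted at the origin on a cart in front of the work surface, level with it; the furniture and walls round the work are solid. World frame = base frame: x ahead of the robot, y to its left, z up, the work surface at z = 0. Lengths are in m, angles in degrees, forces in N, time in s.
With the tool pointing down it reaches from about 0.25 to 0.775 m from the base axis. Payload 8.9 kg.
Tool frame: the origin (TCP) lies midway between the tips of the shut fingers; the grasp point (between the pads) lies 19 mm behind it (bot.grip_point_offset is the distance from the TCP to the grasp point, in m); z points along the fingers, y is the line along which they close (so a half turn about z gives the same grasp; the last joint's range is limited). The gripper opens to 85 mm and grips with 20 to 120 N. Pads are 22 mm wide; open, the fingers measure 114 mm over their backs; the gripper's body (76 mm by 85 mm) begins 54 mm behind the grasp point. The pads swing forward as they close: fully open they stand 13 mm farther back than shut.
Start: joints at [61.289, 16.656, -8.789, 64.555, 0, 82.019], TCP at [0.186, 0.491, 0.231] pointing down, gripper open.
Joint ranges: [-144.48, 144.48], [-52.06, 99.96], [-74.48, 78.29], [-112.23, 115.85], [-86.99, 84.42], [-180, 180]. Speed limits (degrees/s): [127.2, 127.2, 159.86, 180, 180, 180].

### API

Orientations are given as [roll, pitch, yaw] about the fixed x, y, z axes, in that order (R = Rz(yaw) Ry(pitch) Rx(roll)).
In Python, from bench import bot gives the robot as it stands. The module is installed in compiled form; this text tells all that it offers.
- The arm moves only by the tool carry_out, never from a script. Its argument "rows" is a list of rows, each an object with "xyz": the shift along the tool's x, y, z as a fraction of full scale, a list of three; "dr": the turn, a rotation vector about the tool's x, y, z as a fraction of full scale, a list of three. In form: [{"xyz": [x, y, z], "dr": [rx, ry, rz]}, ...]. A call has 1 to 12 rows; each row is the pose to reach, as a shift and turn from the pose commanded when the call began, along the tool's axes at that moment, turning the shorter way round; what a row does not reach only later rows make up. Full scale, the value 1, is 0.1 m for a shift and 180 degrees for a turn. A row lasts 1/10 s, in which the tool goes at most 50 mm and 8.59 degrees, less where a joint would pass 70% of its speed; a pose out of reach is approached as far as the arm can. A call with a number of a shift or a turn outside -1 to 1 is refused whole. A call with a gripper value outside its range is refused whole. "jaw" is the opening, from 0 (shut) to 1 (fully open), set as the call begins (left out, the last holds). The fingers move at their own pace and stop on an object; "force" is the grip in N (left out, the last holds). Time passes only in rows, so rows that repeat a pose let the fingers close. It gives the time, the measured TCP pose, the force, the opening and the grip force at its end, in the units of the state.
- bot.read_state(): the state, without advancing time (a new reading comes with each control period).
- bot.snapshot(name): name is "scene" or "top" or "wrist"; returns the picture (384x512x3 uint8, blue, green, red); there is no depth.
- bot.calibration(name): a dict with "fx", "fy", "cx", "cy" (pixels), "dist" ([k1, k2, p1, p2, k3] as OpenCV has them; the pictures are not rectified), "R" (3x3) and "t" (3): a world point X has camera coordinates R X + t. Camera axes: x right, y down, z forward; pixel columns grow to the right and rows downward; lengths in m; the calibration is good to about 2 mm. A picture is of the moment at which its call begins: read the wrist's pose just before it. calibration takes no time and is no camera call; for the wrist camera it gives the pose at the moment of the call.
- bot.sign_off(): hands the job in; it is judged then, once.
Trained networks look in the newest picture that a camera, given by its name, has taken for a name from the list of things; names that differ only in an ending like _2 or _b are one class to them, and where a whole thing is asked for, a point or a joint stands for the part that bears it (a point fixed in the world has none). Each returns a list of dicts, best first, with "conf" (0 to 1); they miss things now and then, are a little off and sometimes report something else, mostly with a low value. They report only what shows in the picture. A call takes as long as a camera call. They do not tell look-alikes from the thing itself.
- bot.trace(camera, thing): "region" (384x512 bool, what is visible of it) and "uv" ([column, row] in pixels, amid what is visible of it).
The state is a dict: "time_s": time; "qpos": joint angles; "qd": joint speeds; "joint_efforts": joint torques, N m; "position": TCP position; "tcp_rot": TCP orientation; "force": force on the tool from outside, world axes, zero at the start; "torque": the same for the moment, N m; "finger_gap": finger opening in m; "grip_force": force on a finger pad.
Only numpy, scipy, OpenCV 4.12 (cv2) and the standard library are available. Lean on these libraries where they do the work, as an engineer would, in place of code of your own. Each camera call takes 0.05 s, during which the arm holds its last target. There are 200 camera calls.

### The job

Put the four chrome wrench sockets back on the storage board in order of size: the largest on the red pad at one end of the row, the next largest on the pad beside it, and so on down to the smallest at the other end. Stand each one centred on its own pad with its opening upward as it stands now, and leave the sanding block and the wooden tenon piece where they are.

Things in the scene. Friction and masses are not known exactly. Their poses are not given: they have to be found in the camera images.
- socket_xl: loose chrome-steel hexagon wrench socket, the largest of four: a plain upright round body 50 mm in diameter and 56 mm tall, standing on the bench with its bore opening upward; origin at the centre of its underside, z up out of the opening
- socket_l: loose chrome-steel hexagon wrench socket, the second largest of four: a plain upright round body 42 mm in diameter and 48 mm tall, standing on the bench with its bore opening upward; origin at the centre of its underside, z up out of the opening
- socket_m: loose chrome-steel hexagon wrench socket, the third of four: a plain upright round body 34 mm in diameter and 42 mm tall, standing on the bench with its bore opening upward; origin at the centre of its underside, z up out of the opening
- socket_s: loose chrome-steel hexagon wrench socket, the smallest of four: a plain upright round body 26 mm in diameter and 36 mm tall, standing on the bench with its bore opening upward; origin at the centre of its underside, z up out of the opening
- pad_red: red round rubber pad, 62 mm in diameter, 3 mm thick, fixed on the storage board; origin at the centre of its underside, z up; its top is 15 mm above the bench. At one end (either) of the straight row of four pads, 85 mm apart, along the middle of the board (wood, 350 x 90 x 12 mm, fixed flat on the bench)
- pad_mid_a: black round rubber pad, 62 mm in diameter, 3 mm thick, fixed on the storage board; origin at the centre of its underside, z up; its top is 15 mm above the bench. One of the two middle pads of the row, either 85 or 170 mm from the red pad
- pad_mid_b: black round rubber pad, 62 mm in diameter, 3 mm thick, fixed on the storage board; origin at the centre of its underside, z up; its top is 15 mm above the bench. The other middle pad, alike to look at; whichever middle pad is 85 mm from the red pad is the one beside it
- pad_end: black round rubber pad, 62 mm in diameter, 3 mm thick, fixed on the storage board; origin at the centre of its underside, z up; its top is 15 mm above the bench. At the end of the row away from the red pad, 255 mm from it
- sanding_block: bystander, to be left alone: brown cork sanding block 63 x 101 x 33 mm lying on the bench; origin at the centre of its underside
- tenon_sample: bystander, to be left alone: pale wooden block with a tenon at one end, 50 x 125 x 50 mm, lying on the bench; origin at the centre of its underside
Not all that is in view belongs to the job. What is shaped like the socket_l but pink or purple is not meant.

How it is judged:
By the outcome, as a careful person would: the job done as asked, in the order asked, and still so for the second after the job is handed in, with the robot touching nothing.
It also fails if it takes over 96 s, if anything falls off the work surface, if the arm or the gripper's body presses on something with over 40 N, if the wrist force passes 120 N, or if a joint passes its speed limit or range.

## Working session

There is one attempt and no reset: what is moved stays moved. The work goes in short steps, Python scripts to look and compute and a tool call to move; the robot and the scene stay as the last step left them, time stands still between calls to the robot, and variables do not carry over. Pictures are saved under pics/ and viewed, at most 14 in all, crops included, and the job is handed in when it is done.

Besides the shell and the picture viewer there is one more tool, called after ">>>" as name(argument=value, ...), one argument or row to a line, values as JSON. carry_out: Moves the arm, as the interface text tells. Shift numbers are shares of 0.1 m and turn numbers shares of 180 degrees, none past 1 either way. Its arguments: {"type":"object","properties":{"rows":{"type":"array"},"jaw":{"type":"number"},"force":{"type":"number"}},"required":["rows"]}

```bash
mkdir -p pics
python3 - <<'E'
from bench import bot
import cv2,numpy as np
s=bot.read_state();print(s)
for n in("top","scene"):
    im=bot.snapshot(n);cv2.imwrite(f"pics/{n}0.png",im)
    c=bot.calibration(n);print(n,c)
    for t in("socket_xl","socket_l","socket_m","socket_s","pad_red","pad_mid_a","pad_end"):
        print(t,[(round(d["conf"],2),np.round(d["uv"]).tolist(),int(d["region"].sum())) for d in bot.trace(n,t)[:5]])
E
```

```text
{'time_s': 0.0, 'qpos': array([ 6.12887545e+01,  1.66873051e+01, -8.83002449e+00,  6.45567829e+01,
        7.64147845e-04,  8.20188651e+01]), 'qd': array([ 0.00890387, -0.00334264,  0.09301885, -0.03887946,  0.04330672,
       -0.0714691 ]), 'joint_efforts': array([-2.70928676e-04, -5.37134600e+01,  3.31372046e+01,  1.56264816e-02,
       -2.03533318e-04, -4.50533162e-05]), 'position': array([0.18560911, 0.49062297, 0.23075385]), 'tcp_rot': array([-1.79926712e+02, -1.10470332e-02,  1.59269882e+02]), 'force': array([-0.63618371,  1.51768617, -0.10954519]), 'torque': array([ 0.02538713, -0.02637343,  0.03144934]), 'grip_force': 0.0, 'finger_gap': 0.08545993000413031}
top {'fx': 352.90707050530744, 'fy': 352.90707050530744, 'cx': 249.16279861580816, 'cy': 191.20489486553123, 'dist': array([0.03421299, 0.        , 0.        , 0.        , 0.        ]), 'R': array([[-0.02136906, -0.99949707, -0.02343   ],
       [-0.99572796,  0.02338243, -0.08932576],
       [ 0.08982869,  0.0214211 , -0.99572684]]), 't': array([0.09703287, 0.4920076 , 1.07343245])}
socket_xl [(0.75, [181.0, 206.0], 280)]
[... 1035 characters left out ...]
et_xl [(0.75, [210.0, 167.0], 325)]
socket_l [(0.8, [209.0, 203.0], 286), (0.79, [250.0, 190.0], 269), (0.78, [249.0, 211.0], 288), (0.63, [241.0, 230.0], 333), (0.53, [218.0, 220.0], 278)]
socket_m [(0.8, [209.0, 203.0], 286), (0.79, [250.0, 190.0], 269), (0.78, [249.0, 211.0], 288), (0.63, [241.0, 230.0], 333), (0.53, [218.0, 220.0], 278)]
socket_s [(0.8, [209.0, 203.0], 286), (0.79, [250.0, 190.0], 269), (0.78, [249.0, 211.0], 288), (0.63, [241.0, 230.0], 333), (0.53, [218.0, 220.0], 278)]
pad_red [(0.54, [286.0, 176.0], 159), (0.21, [309.0, 202.0], 226)]
pad_mid_a [(0.55, [309.0, 203.0], 210), (0.52, [293.0, 188.0], 191)]
pad_end [(0.73, [322.0, 221.0], 260), (0.23, [273.0, 241.0], 147)]
```

Run:
```python
import cv2
for n,(x0,y0,x1,y1) in {"top":(110,110,350,290),"scene":(170,130,370,280)}.items():
    im=cv2.imread(f"pics/{n}0.png")[y0:y1,x0:x1]
    cv2.imwrite(f"pics/{n}0c.png",cv2.resize(im,(800,600),interpolation=cv2.INTER_CUBIC))
```

```text
(no output)
```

View pics/top0c.png

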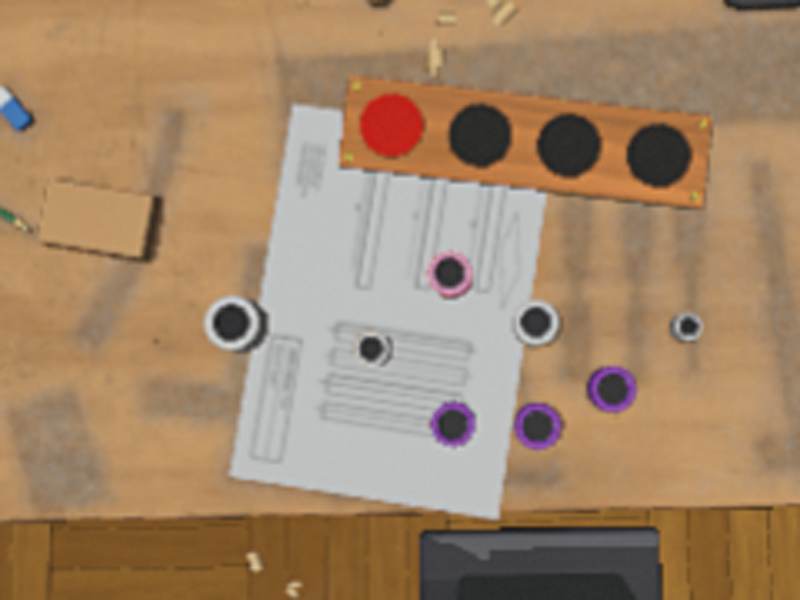

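View pics/scene0c.png

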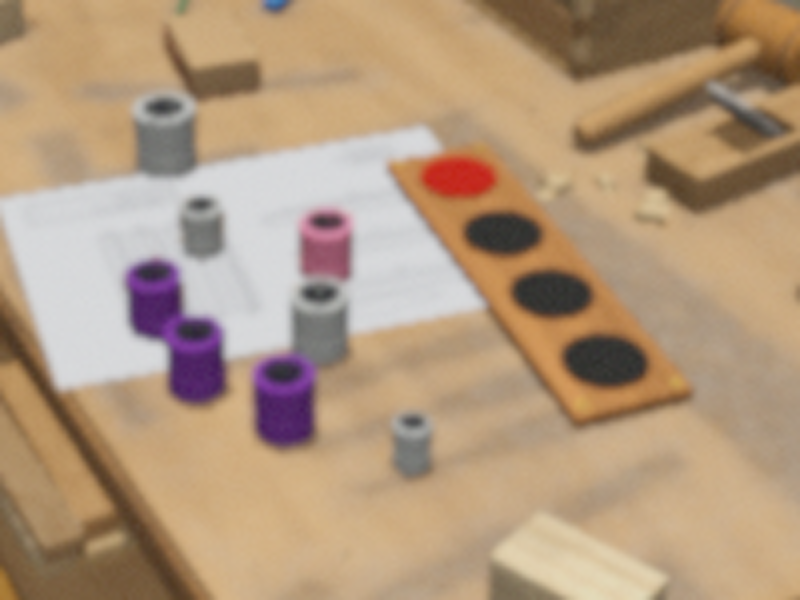

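View pics/top0.png

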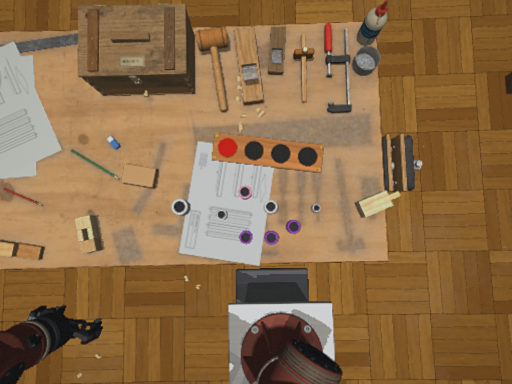

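Top view candidates (full-image pixels): chrome at (180,207), (271,207), (221,214) and (316,208). Their sizes fit XL, L, M and S. The pink one (245,192) and the purple ones (246,237), (271,237) and (293,227) are look-alikes of L. L is the chrome one at (271,207), as the enlarged crop confirms. The red pad is at (228,148), and the black pads run right to (307,156).

```bash
cat > h.py <<'E'
import cv2,numpy as np
def ray(c,uv,z):
    K=np.array([[c["fx"],0,c["cx"]],[0,c["fy"],c["cy"]],[0,0,1]])
    n=cv2.undistortPoints(np.array([[uv]],float),K,c["dist"])[0,0]
    R=np.array(c["R"]);t=np.array(c["t"]);o=-R.T@t;d=R.T@np.array([n[0],n[1],1])
    return o+d*(z-o[2])/d[2]
def blobs(mask,box,amin=15):
    x0,y0,x1,y1=box;n,l,s,ce=cv2.connectedComponentsWithStats(mask[y0:y1,x0:x1].astype(np.uint8))
    return [((ce[i]+[x0,y0]).tolist(),int(s[i,4]),s[i,2:4].tolist()) for i in range(1,n) if s[i,4]>=amin]
E
python3 - <<'E'
import cv2,numpy as np
from bench import bot
from h import *
im=cv2.imread("pics/top0.png").astype(int);c=bot.calibration("top")
dark=im.max(2)<90; red=(im[...,2]>150)&(im[...,1]<60)
for k,(u,v,z) in dict(XL=(180,207,.056),L=(271,207,.048),M=(221,214,.042),S=(316,208,.036)).items():
    for b in blobs(dark,(u-9,v-9,u+10,v+10),8): print(k,b,ray(c,b[0],z).round(4))
for b in blobs(dark,(240,135,330,172),100)+blobs(red,(210,130,245,165),100): print("pad",b,ray(c,b[0],.015).round(4))
for t in("sanding_block","tenon_sample"):print(t,[ray(c,d["uv"],.03).round(3) for d in bot.trace("top",t)[:2]])
w=bot.calibration("wrist");s=bot.read_state()
R=np.array(w["R"]);print("wristcam pos",-R.T@np.array(w["t"]),"R",R.round(3),w["fx"],s["position"])
E
```

```text
XL ([178.85714285714286, 206.38095238095238], 84, [11, 11]) [0.4502 0.298  0.056 ]
XL ([187.54166666666666, 207.91666666666666], 24, [6, 14]) [0.445  0.2718 0.056 ]
L ([270.1666666666667, 206.07407407407408], 54, [9, 9]) [0.4452 0.023  0.048 ]
M ([220.82857142857142, 214.0], 35, [7, 7]) [0.4248 0.1732 0.042 ]
S ([316.1111111111111, 207.44444444444446], 18, [5, 5]) [ 0.4386 -0.1168  0.036 ]
pad ([253.49621212121212, 150.16666666666666], 264, [18, 19]) [0.6247 0.0697 0.015 ]
pad ([280.2111111111111, 153.07037037037037], 270, [19, 19]) [ 0.6132 -0.0143  0.015 ]
pad ([307.12820512820514, 156.1062271062271], 273, [19, 19]) [ 0.6012 -0.0984  0.015 ]
pad ([226.92748091603053, 147.17557251908397], 262, [19, 19]) [0.6365 0.1536 0.015 ]
sanding_block [array([0.54 , 0.429, 0.03 ])]
tenon_sample [array([ 0.458, -0.303,  0.03 ])]
wristcam pos [0.11845712 0.51623733 0.37593045] R [[ 0.355  0.935 -0.001]
 [ 0.897 -0.34   0.283]
 [ 0.264 -0.101 -0.959]] 328.0192960019538 [0.18580966 0.49102657 0.23131364]
```

>>> carry_out(
  rows=[
    {"xyz":[-1,-0.4,0],"dr":[0,0,0.4293]},
    {"xyz":[-1,-0.4,0],"dr":[0,0,0.4293]},
    {"xyz":[-1,-0.4,0],"dr":[0,0,0.4293]},
    {"xyz":[-1,-0.4,0],"dr":[0,0,0.4293]},
    {"xyz":[-1,-0.4,0],"dr":[0,0,0.4293]},
    {"xyz":[-1,-0.4,0],"dr":[0,0,0.4293]},
    {"xyz":[-1,-0.4,0],"dr":[0,0,0.4293]},
    {"xyz":[-1,-0.4,0],"dr":[0,0,0.4293]},
    {"xyz":[-1,-0.4,0],"dr":[0,0,0.4293]},
    {"xyz":[-1,-0.4,0],"dr":[0,0,0.4293]},
    {"xyz":[-1,-0.4,0],"dr":[0,0,0.4293]},
  ],
)

```text
time_s: 2.0
position: [0.2652, 0.4182, 0.2313]
tcp_rot: [180.0, -0.0, 82.3]
force: [0.5, 0.3, -0.1]
finger_gap: 0.085
grip_force: 0.0
```

>>> carry_out(
  rows=[
    {"xyz":[-0.94,0.92,0],"dr":[0,0,0]},
    {"xyz":[-0.94,0.92,0],"dr":[0,0,0]},
    {"xyz":[-0.94,0.92,0],"dr":[0,0,0]},
    {"xyz":[-0.94,0.92,0],"dr":[0,0,0]},
  ],
)

```text
time_s: 2.4
position: [0.3451, 0.3098, 0.2314]
tcp_rot: [180.0, 0.0, 82.0]
force: [-0.2, 0.3, 0.3]
finger_gap: 0.0853
grip_force: 0.0
```

>>> carry_out(
  rows=[
    {"xyz":[-0.94,0.92,0],"dr":[0,0,0]},
    {"xyz":[-0.94,0.92,0],"dr":[0,0,0]},
    {"xyz":[-0.94,0.92,0],"dr":[0,0,0]},
    {"xyz":[-0.94,0.92,0],"dr":[0,0,0]},
  ],
)

```text
time_s: 2.8
position: [0.4232, 0.2043, 0.2313]
tcp_rot: [179.9, 0.0, 82.0]
force: [-0.5, 0.4, 0.0]
finger_gap: 0.0857
grip_force: 0.0
```

>>> carry_out(
  rows=[
    {"xyz":[-0.94,0.92,0],"dr":[0,0,0]},
    {"xyz":[-0.94,0.92,0],"dr":[0,0,0]},
    {"xyz":[-0.94,0.92,0],"dr":[0,0,0]},
    {"xyz":[-0.94,0.92,0],"dr":[0,0,0]},
    {"xyz":[-0.94,0.92,0],"dr":[0,0,0]},
    {"xyz":[-0.94,0.92,0],"dr":[0,0,0]},
  ],
)

```text
time_s: 3.4
position: [0.4985, 0.1017, 0.2312]
tcp_rot: [-180.0, -0.0, 82.1]
force: [-0.2, 0.6, -0.6]
finger_gap: 0.0853
grip_force: 0.0
```

Run:
```python
from bench import bot
import cv2,numpy as np
c=bot.calibration("wrist");im=bot.snapshot("wrist");cv2.imwrite("pics/w1.png",im);np.save("w1.npy",c,allow_pickle=True)
s=bot.read_state();print(s["time_s"],s["position"],s["tcp_rot"],s["qpos"])
from h import *
K=np.array([[c["fx"],0,c["cx"]],[0,c["fy"],c["cy"]],[0,0,1]])
for k,p in dict(XL=(.4502,.298,.056),L=(.4452,.023,.048),M=(.4248,.1732,.042),S=(.4386,-.1168,.036),a=(.6365,.1536,.015),b=(.6247,.0697,.015),c=(.6132,-.0143,.015),d=(.6012,-.0984,.015)).items():
    print(k,cv2.projectPoints(np.array([p]),cv2.Rodrigues(np.array(c["R"]))[0],np.array(c["t"]),K,c["dist"])[0].round(1).ravel())
```

```text
3.45 [0.49848611 0.10178356 0.23132093] [-1.79976078e+02 -1.38031346e-02  8.21384466e+01] [ 3.29057420e+00  1.49080397e+01 -1.11840144e+01  6.39287467e+01
  1.81694038e-02  1.01152121e+02]
XL [169.2 -44.1]
L [216.8 240.1]
M [171.8 103. ]
S [231.9 335.7]
a [375.8  93.3]
b [368.6 170.2]
c [361.8 238.3]
d [354.8 298. ]
```

View pics/w1.png

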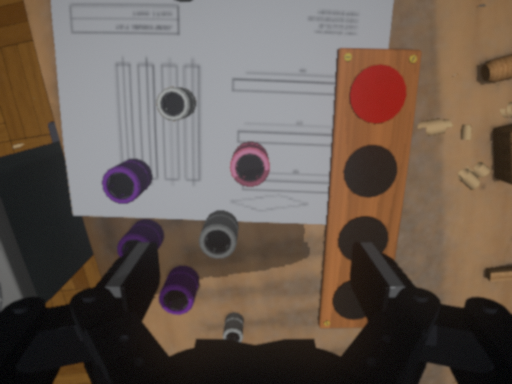

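The wrist view shows M bore at (173,103), L at (217,240), S at (233,335), the red pad at (378,94) and the black pads at (370,170), (363,238) and (350,300). It also shows pink and purple look-alikes. I'll measure these now.

Run:
```python
import cv2,numpy as np
from h import *
c=np.load("w1.npy",allow_pickle=True).item()
im=cv2.imread("pics/w1.png").astype(int)
dark=im.max(2)<70; red=(im[...,2]>130)&(im[...,1]<70)
for k,(u,v,r,z) in dict(M=(172,103,14,.042),L=(216,241,14,.048),S=(233,328,9,.036)).items():
    for b in blobs(dark,(u-r,v-r,u+r,v+r),20): print(k,b,ray(c,b[0],z).round(4))
print([(b,ray(c,b[0],.015).round(4)) for b in blobs(red,(340,50,420,140),300)])
print([(b,ray(c,b[0],.015).round(4)) for b in blobs(dark,(338,135,404,205),300)])
```

```text
M ([172.3072463768116, 103.48695652173913], 345, [21, 22]) [0.4253 0.1727 0.042 ]
L ([217.0875, 241.65416666666667], 480, [25, 24]) [0.4452 0.0211 0.048 ]
S ([233.52884615384616, 324.625], 104, [17, 10]) [ 0.4434 -0.1001  0.036 ]
S ([232.275, 334.7], 40, [12, 4]) [ 0.4393 -0.1153  0.036 ]
[(([378.06917755572636, 93.52843966179861], 2602, [57, 60]), array([0.639 , 0.1531, 0.015 ]))]
[(([370.09410043881036, 170.6928327645051], 2051, [51, 51]), array([0.6264, 0.0689, 0.015 ]))]
```

>>> carry_out(
  rows=[
    {"xyz":[0.94,-0.38,0],"dr":[0,0,0]},
    {"xyz":[0.94,-0.38,0],"dr":[0,0,0]},
    {"xyz":[0.94,-0.38,0],"dr":[0,0,0]},
    {"xyz":[0.94,-0.38,0],"dr":[0,0,0]},
  ],
)

```text
time_s: 3.85
position: [0.4736, 0.2008, 0.2314]
tcp_rot: [180.0, 0.0, 82.3]
force: [-0.4, 0.0, 0.8]
finger_gap: 0.0853
grip_force: 0.0
```

>>> carry_out(
  rows=[
    {"xyz":[0.94,-0.37,0.8],"dr":[0,0,0]},
    {"xyz":[0.94,-0.37,0.8],"dr":[0,0,0]},
    {"xyz":[0.94,-0.37,0.8],"dr":[0,0,0]},
    {"xyz":[0.94,-0.37,0.8],"dr":[0,0,0]},
    {"xyz":[0.94,-0.37,0.8],"dr":[0,0,0]},
    {"xyz":[0.94,-0.37,0.8],"dr":[0,0,0]},
  ],
)

```text
time_s: 4.45
position: [0.4521, 0.2963, 0.1523]
tcp_rot: [179.9, -0.0, 81.9]
force: [0.6, 0.7, 0.3]
finger_gap: 0.0852
grip_force: 0.0
```

```bash
cat > look.py <<'E'
import sys
from bench import bot
import cv2,numpy as np
from h import *
def look(name,p,rad,th=70,amin=40):
    c=bot.calibration("wrist");im=bot.snapshot("wrist");cv2.imwrite(f"pics/{name}.png",im)
    s=bot.read_state();print(s["time_s"],s["position"].round(4),s["tcp_rot"].round(2))
    K=np.array([[c["fx"],0,c["cx"]],[0,c["fy"],c["cy"]],[0,0,1]])
    u,v=cv2.projectPoints(np.array([p]),cv2.Rodrigues(np.array(c["R"]))[0],np.array(c["t"]),K,c["dist"])[0].ravel().round().astype(int)
    print("pred",u,v)
    for b in blobs(im.max(2)<th,(max(u-rad,0),max(v-rad,0),u+rad,v+rad),amin):
        q=ray(c,b[0],p[2]);d=q-s["position"]
        print(b,q.round(4),"tool dx,dy",round(.1392*d[0]+.9903*d[1],4),round(.9903*d[0]-.1392*d[1],4))
E
python3 -c "
from look import *
look('xl',(.4502,.298,.056),40)"
```

```text
4.5 [0.4522 0.2963 0.1523] [ 1.7991e+02 -4.0000e-02  8.1920e+01]
pred 252 186
([253.16923076923078, 154.92307692307693], 260, [51, 18]) [0.4545 0.322  0.056 ] tool dx,dy 0.0258 -0.0013
([253.59875776397516, 187.8968944099379], 1610, [47, 45]) [0.4512 0.2966 0.056 ] tool dx,dy 0.0002 -0.001
```

View pics/xl.png

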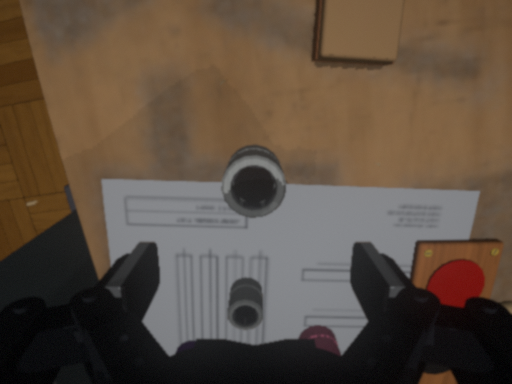

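XL's bore is at (253,188), centred between the fingers, and M is at (245,310). I'll descend and grip.

>>> carry_out(
  rows=[
    {"xyz":[0,-0.01,1],"dr":[0,0,0]},
    {"xyz":[0,-0.01,1],"dr":[0,0,0]},
    {"xyz":[0,-0.01,1],"dr":[0,0,0]},
  ],
)

```text
time_s: 4.8
position: [0.4468, 0.2945, 0.0472]
tcp_rot: [-179.6, 0.3, 81.9]
force: [-0.6, -0.5, -0.6]
finger_gap: 0.0855
grip_force: 0.0
```

>>> carry_out(
  rows=[
    {"xyz":[0,0,0.2],"dr":[0,0,0]},
    {"xyz":[0,0,0.4],"dr":[0,0,0]},
    {"xyz":[0,0,0.4],"dr":[0,0,0]},
    {"xyz":[0,0,0.4],"dr":[0,0,0]},
  ],
)

```text
time_s: 5.2
position: [0.4513, 0.2974, 0.0133]
tcp_rot: [179.9, -0.1, 82.0]
force: [-0.6, 0.1, 0.4]
finger_gap: 0.0852
grip_force: 0.0
```

>>> carry_out(
  rows=[
    {"xyz":[0,0,0],"dr":[0,0,0]},
    {"xyz":[0,0,0],"dr":[0,0,0]},
    {"xyz":[0,0,0],"dr":[0,0,0]},
    {"xyz":[0,0,0],"dr":[0,0,0]},
    {"xyz":[0,0,0],"dr":[0,0,0]},
    {"xyz":[0,0,0],"dr":[0,0,0]},
    {"xyz":[0,0,0],"dr":[0,0,0]},
    {"xyz":[0,0,0],"dr":[0,0,0]},
  ],
  jaw=0,
  force=50,
)

```text
time_s: 6.0
position: [0.451, 0.2976, 0.0127]
tcp_rot: [179.9, -0.0, 82.0]
force: [-1.1, -1.4, 10.7]
finger_gap: 0.0492
grip_force: 50.3
```

>>> carry_out(
  rows=[
    {"xyz":[0,0,-0.2],"dr":[0,0,0]},
    {"xyz":[0,0,-0.5],"dr":[0,0,0]},
    {"xyz":[0,0,-0.8],"dr":[0,0,0]},
    {"xyz":[-0.1,0.17,-0.8],"dr":[0,0,0]},
    {"xyz":[-0.25,0.43,-0.8],"dr":[0,0,0]},
    {"xyz":[-0.4,0.7,-0.8],"dr":[0,0,0]},
  ],
)

```text
time_s: 6.6
position: [0.5141, 0.2476, 0.0919]
tcp_rot: [180.0, -0.0, 82.1]
force: [-0.3, -0.0, -3.6]
finger_gap: 0.049
grip_force: 53.1
```

>>> carry_out(
  rows=[
    {"xyz":[-0.2,0.35,0],"dr":[0,0,0]},
    {"xyz":[-0.4,0.7,0],"dr":[0,0,0]},
  ],
)

```text
time_s: 6.8
position: [0.5783, 0.1977, 0.0915]
tcp_rot: [-180.0, 0.0, 82.0]
force: [0.7, 1.2, -3.4]
finger_gap: 0.049
grip_force: 53.1
```

>>> carry_out(
  rows=[
    {"xyz":[-0.2,0.3,0],"dr":[0,0,0]},
    {"xyz":[-0.3,0.5,0],"dr":[0,0,0]},
    {"xyz":[-0.367,0.651,0],"dr":[0,0,0]},
    {"xyz":[-0.367,0.651,0],"dr":[0,0,0]},
    {"xyz":[-0.367,0.651,0.2],"dr":[0,0,0]},
    {"xyz":[-0.367,0.651,0.4],"dr":[0,0,0]},
    {"xyz":[-0.367,0.651,0.4],"dr":[0,0,0]},
    {"xyz":[-0.367,0.651,0.4],"dr":[0,0,0]},
    {"xyz":[-0.367,0.651,0.4],"dr":[0,0,0]},
  ],
)

```text
time_s: 7.7
position: [0.6374, 0.1536, 0.0525]
tcp_rot: [179.9, -0.0, 82.0]
force: [0.2, -0.1, -2.3]
finger_gap: 0.0492
grip_force: 53.0
```

```bash
python3 -c "
from bench import bot
import cv2
s=bot.read_state();print(s['position'],s['tcp_rot'],s['finger_gap'],s['force'])
cv2.imwrite('pics/p1.png',bot.snapshot('wrist'))"
```

```text
[0.63744678 0.1535628  0.05253251] [ 1.79925111e+02 -2.31536771e-02  8.20214140e+01] 0.04920835714981911 [ 0.17867817 -0.11103688 -2.33284391]
```

View pics/p1.png

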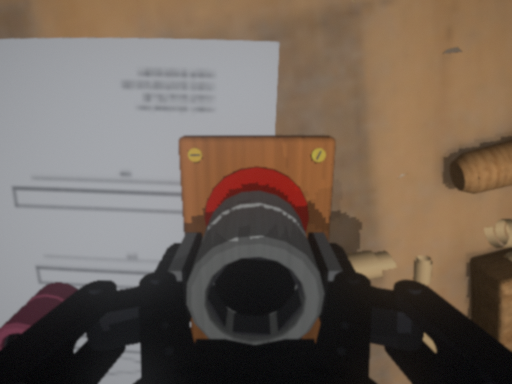

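XL is held over the red pad, with its base at about (255,205) and centred sideways. I'll lower and release.

>>> carry_out(
  rows=[
    {"xyz":[0,0,0.12],"dr":[0,0,0]},
    {"xyz":[0,0,0.2],"dr":[0,0,0]},
    {"xyz":[0,0,0.23],"dr":[0,0,0]},
    {"xyz":[0,0,0.24],"dr":[0,0,0]},
    {"xyz":[0,0,0.245],"dr":[0,0,0]},
    {"xyz":[0,0,0.245],"dr":[0,0,0]},
    {"xyz":[0,0,0.245],"dr":[0,0,0]},
  ],
)

```text
time_s: 8.45
position: [0.6361, 0.153, 0.0278]
tcp_rot: [-179.9, 0.0, 82.0]
force: [-7.2, -2.6, 13.4]
finger_gap: 0.0487
grip_force: 54.4
```

>>> carry_out(
  rows=[
    {"xyz":[0,0,0],"dr":[0,0,0]},
    {"xyz":[0,0,0],"dr":[0,0,0]},
    {"xyz":[0,0,0],"dr":[0,0,0]},
    {"xyz":[0,0,0],"dr":[0,0,0]},
    {"xyz":[0,0,0],"dr":[0,0,0]},
    {"xyz":[0,0,0],"dr":[0,0,0]},
  ],
  jaw=1,
)

```text
time_s: 9.05
position: [0.637, 0.1531, 0.0267]
tcp_rot: [180.0, 0.0, 82.0]
force: [0.7, -0.2, -0.8]
finger_gap: 0.085
grip_force: 0.0
```

>>> carry_out(
  rows=[
    {"xyz":[0,0,-0.3],"dr":[0,0,0]},
    {"xyz":[0,0,-0.7],"dr":[0,0,0]},
    {"xyz":[0,0,-1],"dr":[0,0,0]},
    {"xyz":[0,0,-1],"dr":[0,0,0]},
    {"xyz":[0,0,-1],"dr":[0,0,0]},
  ],
)

```text
time_s: 9.55
position: [0.6374, 0.1532, 0.1273]
tcp_rot: [179.9, -0.0, 82.0]
force: [0.0, -0.7, -0.7]
finger_gap: 0.0855
grip_force: 0.0
```

```bash
python3 -c "
from look import *
look('p1b',(.6378,.1534,.071),40)
c=bot.calibration('wrist');im=cv2.imread('pics/p1b.png').astype(int)
for b in blobs((im[...,2]>110)&(im[...,1]<60),(150,20,400,300),200):print(b,ray(c,b[0],.015))"
```

```text
9.6 [0.6366 0.1531 0.1262] [-1.7996e+02  1.0000e-02  8.2000e+01]
pred 255 205
([254.08189655172413, 169.30603448275863], 232, [59, 16]) [0.6403 0.1772 0.071 ] tool dx,dy 0.0244 0.0003
([252.62837209302324, 207.31441860465117], 2150, [55, 50]) [0.6358 0.1522 0.071 ] tool dx,dy -0.001 -0.0007
([261.2743467933492, 161.20665083135393], 842, [76, 40]) [0.64403719 0.1700419  0.015     ]
```

View pics/p1b.png

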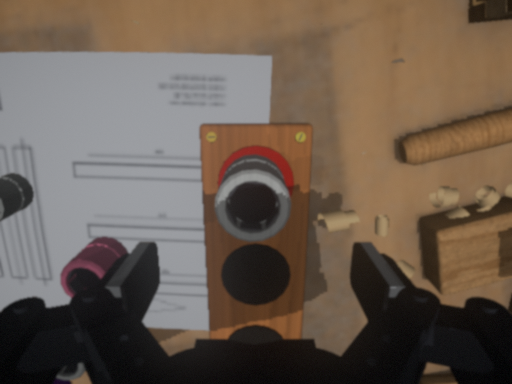

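XL stands upright on the red pad, its bore at (253,207). The next pad shows at (255,274).

>>> carry_out(
  rows=[
    {"xyz":[-0.4,-0.43,0],"dr":[0,0,0]},
    {"xyz":[-0.784,-0.857,0],"dr":[0,0,0]},
    {"xyz":[-0.784,-0.857,0],"dr":[0,0,0]},
  ],
  jaw=0.78,
)

```text
time_s: 9.9
position: [0.5354, 0.0858, 0.1245]
tcp_rot: [-179.6, 0.1, 81.9]
force: [-1.0, 0.1, 0.7]
finger_gap: 0.0666
grip_force: 0.0
```

>>> carry_out(
  rows=[
    {"xyz":[-0.4,-0.43,0],"dr":[0,0,0]},
    {"xyz":[-0.784,-0.857,0],"dr":[0,0,0]},
    {"xyz":[-0.784,-0.857,0],"dr":[0,0,0]},
    {"xyz":[-0.784,-0.857,0],"dr":[0,0,0]},
    {"xyz":[-0.784,-0.857,0],"dr":[0,0,0]},
  ],
)

```text
time_s: 10.4
position: [0.4456, 0.0218, 0.1263]
tcp_rot: [-180.0, -0.0, 82.0]
force: [0.3, 0.9, 0.4]
finger_gap: 0.0667
grip_force: 0.0
```

```bash
python3 -c "
from look import *
look('l',(.4452,.0218,.048),40)"
```

```text
10.45 [0.4462 0.022  0.1265] [ 1.8e+02 -1.0e-02  8.2e+01]
pred 254 195
([255.2071611253197, 196.12105711849958], 1173, [41, 37]) [0.4457 0.0211 0.048 ] tool dx,dy -0.001 -0.0004
```

View pics/l.png

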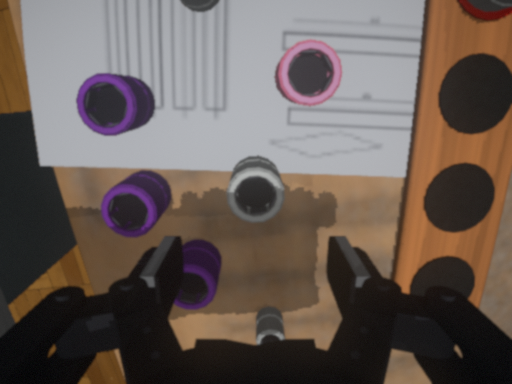

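The chrome L is at (255,196), under the gripper. The purple look-alikes at (138,204) and (193,275) are clear of the fingers.

>>> carry_out(
  rows=[
    {"xyz":[-0.005,-0.005,0.4],"dr":[0,0,0]},
    {"xyz":[-0.005,-0.005,0.8],"dr":[0,0,0]},
    {"xyz":[-0.005,-0.005,0.8],"dr":[0,0,0]},
  ],
)

```text
time_s: 10.75
position: [0.4421, 0.0223, 0.0431]
tcp_rot: [-179.6, 0.0, 82.0]
force: [-0.1, -0.7, 0.0]
finger_gap: 0.0665
grip_force: 0.0
```

>>> carry_out(
  rows=[
    {"xyz":[0,0,0.2],"dr":[0,0,0]},
    {"xyz":[0,0,0.365],"dr":[0,0,0]},
    {"xyz":[0,0,0.365],"dr":[0,0,0]},
    {"xyz":[0,0,0.365],"dr":[0,0,0]},
  ],
)

```text
time_s: 11.15
position: [0.4458, 0.0216, 0.0113]
tcp_rot: [180.0, -0.0, 82.0]
force: [-0.2, 0.1, 0.5]
finger_gap: 0.0669
grip_force: 0.0
```

>>> carry_out(
  rows=[
    {"xyz":[0,0,0],"dr":[0,0,0]},
    {"xyz":[0,0,0],"dr":[0,0,0]},
    {"xyz":[0,0,0],"dr":[0,0,0]},
    {"xyz":[0,0,0],"dr":[0,0,0]},
    {"xyz":[0,0,0],"dr":[0,0,0]},
    {"xyz":[0,0,0],"dr":[0,0,0]},
    {"xyz":[0,0,0],"dr":[0,0,0]},
    {"xyz":[0,0,0],"dr":[0,0,0]},
  ],
  jaw=0,
)

```text
time_s: 11.95
position: [0.446, 0.0213, 0.0116]
tcp_rot: [179.9, -0.0, 82.0]
force: [-1.5, 0.2, 8.6]
finger_gap: 0.041
grip_force: 49.4
```

```bash
python3 -c "
from bench import bot
from h import *
c=np.load('w1.npy',allow_pickle=True).item()
im=cv2.imread('pics/p1b.png').astype(int)
print(bot.read_state()['position'])
w=bot.calibration('wrist') 
# p1b pose: same orientation, TCP shifted
s=bot.read_state()['position']; R=np.array(w['R']); o=-R.T@np.array(w['t'])-s
w=dict(w,t=-R@(o+np.array([.6368,.1531,.1267])))
for b in blobs(im.max(2)<70,(215,240,297,308),300):print(b,ray(w,b[0],.015))
red=(im[...,2]>110)&(im[...,1]<60);red[:, :150]=0;red[:,400:]=0
ys,xs=np.nonzero(red);print(xs.min(),xs.max(),ys.min())
print(ray(w,((xs.min()+xs.max())/2,188),.015))
"
```

```text
[0.44595725 0.02129395 0.01160107]
([255.4794600938967, 274.0143779342723], 3408, [70, 63]) [0.62572095 0.06965412 0.015     ]
218 293 146
[0.63683871 0.14856686 0.015     ]
```

>>> carry_out(
  rows=[
    {"xyz":[0,0,-0.2],"dr":[0,0,0]},
    {"xyz":[0,0,-0.5],"dr":[0,0,0]},
    {"xyz":[0,0,-0.8],"dr":[0,0,0]},
    {"xyz":[0.05,0.1,-0.8],"dr":[0,0,0]},
    {"xyz":[0.2,0.4,-0.8],"dr":[0,0,0]},
    {"xyz":[0.35,0.8,-0.8],"dr":[0,0,0]},
  ],
)

```text
time_s: 12.55
position: [0.5291, 0.0454, 0.0903]
tcp_rot: [-180.0, 0.0, 82.0]
force: [0.5, 0.5, -2.3]
finger_gap: 0.0409
grip_force: 51.6
```

>>> carry_out(
  rows=[
    {"xyz":[0.15,0.4,0],"dr":[0,0,0]},
    {"xyz":[0.3,0.7,0],"dr":[0,0,0]},
    {"xyz":[0.377,0.85,0],"dr":[0,0,0]},
    {"xyz":[0.377,0.916,0],"dr":[0,0,0]},
    {"xyz":[0.377,0.916,0.2],"dr":[0,0,0]},
    {"xyz":[0.377,0.916,0.4],"dr":[0,0,0]},
    {"xyz":[0.377,0.916,0.4],"dr":[0,0,0]},
    {"xyz":[0.377,0.916,0.4],"dr":[0,0,0]},
  ],
)

```text
time_s: 13.35
position: [0.6241, 0.0692, 0.0501]
tcp_rot: [-179.9, 0.0, 82.0]
force: [-0.3, 0.9, -2.1]
finger_gap: 0.0408
grip_force: 51.6
```

>>> carry_out(
  rows=[
    {"xyz":[0,0,0.12],"dr":[0,0,0]},
    {"xyz":[0,0,0.2],"dr":[0,0,0]},
    {"xyz":[0,0,0.23],"dr":[0,0,0]},
    {"xyz":[0,0,0.24],"dr":[0,0,0]},
    {"xyz":[0,0,0.245],"dr":[0,0,0]},
    {"xyz":[0,0,0.245],"dr":[0,0,0]},
    {"xyz":[0,0,0.245],"dr":[0,0,0]},
  ],
)

```text
time_s: 14.05
position: [0.6244, 0.0694, 0.0267]
tcp_rot: [-180.0, 0.0, 82.0]
force: [-6.4, -1.2, 8.5]
finger_gap: 0.0408
grip_force: 52.8
```

>>> carry_out(
  rows=[
    {"xyz":[0,0,0],"dr":[0,0,0]},
    {"xyz":[0,0,0],"dr":[0,0,0]},
    {"xyz":[0,0,0],"dr":[0,0,0]},
    {"xyz":[0,0,0],"dr":[0,0,0]},
    {"xyz":[0,0,0],"dr":[0,0,0]},
  ],
  jaw=0.78,
)

```text
time_s: 14.55
position: [0.625, 0.0694, 0.0257]
tcp_rot: [180.0, -0.0, 82.0]
force: [1.0, -0.3, -0.0]
finger_gap: 0.0667
grip_force: 0.0
```

>>> carry_out(
  rows=[
    {"xyz":[0,0,-0.3],"dr":[0,0,0]},
    {"xyz":[0,0,-0.7],"dr":[0,0,0]},
    {"xyz":[0,0,-1],"dr":[0,0,0]},
    {"xyz":[0,0,-1],"dr":[0,0,0]},
    {"xyz":[0,0,-1],"dr":[0,0,0]},
  ],
)

```text
time_s: 15.05
position: [0.6253, 0.0694, 0.1263]
tcp_rot: [179.9, -0.0, 82.0]
force: [0.6, -0.3, -1.1]
finger_gap: 0.0665
grip_force: 0.0
```

```bash
python3 -c "
from look import *
look('p2',(.625,.0694,.063),35)"
```

```text
15.1 [0.6245 0.0694 0.1252] [-1.7996e+02  1.0000e-02  8.2000e+01]
pred 254 202
([224.20833333333334, 177.93055555555554], 216, [16, 30]) [0.6078 0.0888 0.063 ] tool dx,dy 0.0169 -0.0193
([283.0720461095101, 181.32564841498558], 347, [19, 40]) [0.6457 0.0811 0.063 ] tool dx,dy 0.0145 0.0194
([252.95464362850973, 202.48884089272858], 1389, [44, 40]) [0.6241 0.0693 0.063 ] tool dx,dy -0.0002 -0.0005
```

>>> carry_out(
  rows=[
    {"xyz":[0.13,-0.35,0],"dr":[0,0,0]},
    {"xyz":[0.25,-0.71,0],"dr":[0,0,0]},
    {"xyz":[0.25,-0.71,0],"dr":[0,0,0]},
  ],
)

```text
time_s: 15.4
position: [0.5523, 0.1056, 0.1238]
tcp_rot: [-179.6, 0.0, 82.1]
force: [-0.7, -0.0, 0.2]
finger_gap: 0.0665
grip_force: 0.0
```

>>> carry_out(
  rows=[
    {"xyz":[0.13,-0.35,0],"dr":[0,0,0]},
    {"xyz":[0.25,-0.71,0],"dr":[0,0,0]},
    {"xyz":[0.25,-0.71,0],"dr":[0,0,0]},
  ],
)

```text
time_s: 15.7
position: [0.4864, 0.1398, 0.1243]
tcp_rot: [-179.7, 0.1, 82.1]
force: [0.4, -0.4, 0.3]
finger_gap: 0.0665
grip_force: 0.0
```

>>> carry_out(
  rows=[
    {"xyz":[0.13,-0.35,0],"dr":[0,0,0]},
    {"xyz":[0.246,-0.7,0],"dr":[0,0,0]},
    {"xyz":[0.246,-0.7,0],"dr":[0,0,0]},
    {"xyz":[0.246,-0.7,0],"dr":[0,0,0]},
    {"xyz":[0.246,-0.7,0],"dr":[0,0,0]},
  ],
)

```text
time_s: 16.2
position: [0.4264, 0.1725, 0.1256]
tcp_rot: [180.0, 0.0, 82.0]
force: [0.8, -1.0, -0.3]
finger_gap: 0.0665
grip_force: 0.0
```

```bash
python3 -c "
from look import *
look('m',(.425,.1728,.042),30)
a=cv2.imread('pics/p2.png');b=cv2.imread('pics/m.png')
cv2.imwrite('pics/pm.png',cv2.resize(np.hstack([a,b]),(800,300)))"
```

```text
16.25 [0.4265 0.1725 0.1256] [179.98   0.    81.96]
pred 253 193
([254.12809917355372, 169.29752066115702], 242, [39, 18]) [0.4284 0.1902 0.042 ] tool dx,dy 0.0178 -0.0006
([253.6052934407365, 194.52359033371692], 869, [35, 32]) [0.4254 0.1715 0.042 ] tool dx,dy -0.0011 -0.001
```

View pics/pm.png

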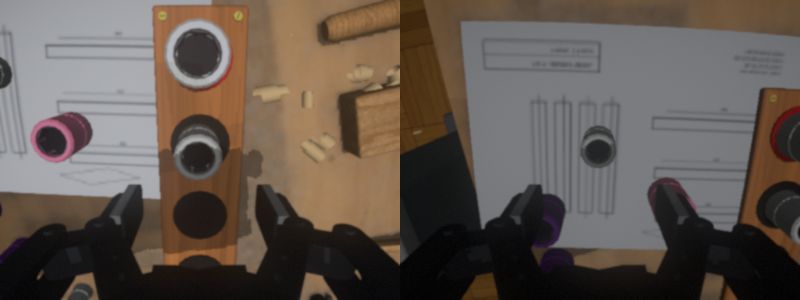

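In the left picture L stands on its pad next to XL. In the right picture M's bore is at full-image (254,194), and the pink and purple ones sit behind, clear of the fingers.

>>> carry_out(
  rows=[
    {"xyz":[-0.005,-0.005,0.4],"dr":[0,0,0]},
    {"xyz":[-0.005,-0.005,0.8],"dr":[0,0,0]},
    {"xyz":[-0.005,-0.005,0.8],"dr":[0,0,0]},
  ],
)

```text
time_s: 16.55
position: [0.4221, 0.1711, 0.0422]
tcp_rot: [-179.6, 0.2, 81.9]
force: [-1.0, 0.8, 0.7]
finger_gap: 0.0667
grip_force: 0.0
```

>>> carry_out(
  rows=[
    {"xyz":[0,0,0.2],"dr":[0,0,0]},
    {"xyz":[0,0,0.38],"dr":[0,0,0]},
    {"xyz":[0,0,0.38],"dr":[0,0,0]},
    {"xyz":[0,0,0.38],"dr":[0,0,0]},
  ],
)

```text
time_s: 16.95
position: [0.4257, 0.1723, 0.0089]
tcp_rot: [180.0, -0.0, 82.0]
force: [-0.7, 0.5, -0.5]
finger_gap: 0.0668
grip_force: 0.0
```

>>> carry_out(
  rows=[
    {"xyz":[0,0,0],"dr":[0,0,0]},
    {"xyz":[0,0,0],"dr":[0,0,0]},
    {"xyz":[0,0,0],"dr":[0,0,0]},
    {"xyz":[0,0,0],"dr":[0,0,0]},
    {"xyz":[0,0,0],"dr":[0,0,0]},
    {"xyz":[0,0,0],"dr":[0,0,0]},
    {"xyz":[0,0,0],"dr":[0,0,0]},
    {"xyz":[0,0,0],"dr":[0,0,0]},
    {"xyz":[0,0,0],"dr":[0,0,0]},
  ],
  jaw=0,
)

```text
time_s: 17.85
position: [0.4257, 0.1725, 0.009]
tcp_rot: [179.9, -0.0, 82.0]
force: [-0.1, -0.3, 9.8]
finger_gap: 0.0328
grip_force: 48.7
```

>>> carry_out(
  rows=[
    {"xyz":[0,0,-0.2],"dr":[0,0,0]},
    {"xyz":[0,0,-0.5],"dr":[0,0,0]},
    {"xyz":[0,0,-0.8],"dr":[0,0,0]},
    {"xyz":[-0.08,0.1,-0.8],"dr":[0,0,0]},
    {"xyz":[-0.24,0.3,-0.8],"dr":[0,0,0]},
    {"xyz":[-0.4,0.5,-0.8],"dr":[0,0,0]},
  ],
)

```text
time_s: 18.45
position: [0.4693, 0.1251, 0.0878]
tcp_rot: [180.0, -0.0, 82.1]
force: [-0.4, 0.9, -1.8]
finger_gap: 0.033
grip_force: 50.0
```

>>> carry_out(
  rows=[
    {"xyz":[-0.2,0.27,0],"dr":[0,0,0]},
    {"xyz":[-0.4,0.54,0],"dr":[0,0,0]},
    {"xyz":[-0.6,0.8,0],"dr":[0,0,0]},
  ],
)

```text
time_s: 18.75
position: [0.5404, 0.0538, 0.0872]
tcp_rot: [-180.0, 0.0, 82.0]
force: [0.5, 0.2, -0.2]
finger_gap: 0.0328
grip_force: 50.0
```

>>> carry_out(
  rows=[
    {"xyz":[-0.2,0.28,0],"dr":[0,0,0]},
    {"xyz":[-0.4,0.56,0],"dr":[0,0,0]},
    {"xyz":[-0.55,0.78,0],"dr":[0,0,0]},
    {"xyz":[-0.59,0.835,0],"dr":[0,0,0]},
    {"xyz":[-0.59,0.835,0.2],"dr":[0,0,0]},
    {"xyz":[-0.59,0.835,0.4],"dr":[0,0,0]},
    {"xyz":[-0.59,0.835,0.4],"dr":[0,0,0]},
    {"xyz":[-0.59,0.835,0.4],"dr":[0,0,0]},
  ],
)

```text
time_s: 19.55
position: [0.6134, -0.0146, 0.0476]
tcp_rot: [-179.9, -0.0, 82.0]
force: [-0.0, 0.3, -1.9]
finger_gap: 0.0327
grip_force: 50.2
```

>>> carry_out(
  rows=[
    {"xyz":[0,0,0.12],"dr":[0,0,0]},
    {"xyz":[0,0,0.2],"dr":[0,0,0]},
    {"xyz":[0,0,0.23],"dr":[0,0,0]},
    {"xyz":[0,0,0.24],"dr":[0,0,0]},
    {"xyz":[0,0,0.245],"dr":[0,0,0]},
    {"xyz":[0,0,0.245],"dr":[0,0,0]},
    {"xyz":[0,0,0.245],"dr":[0,0,0]},
  ],
)

```text
time_s: 20.25
position: [0.6135, -0.0147, 0.024]
tcp_rot: [-180.0, 0.0, 82.0]
force: [-5.4, 0.7, 8.5]
finger_gap: 0.0328
grip_force: 51.3
```

>>> carry_out(
  rows=[
    {"xyz":[0,0,0],"dr":[0,0,0]},
    {"xyz":[0,0,0],"dr":[0,0,0]},
    {"xyz":[0,0,0],"dr":[0,0,0]},
    {"xyz":[0,0,0],"dr":[0,0,0]},
    {"xyz":[0,0,0],"dr":[0,0,0]},
    {"xyz":[0,0,0],"dr":[0,0,0]},
  ],
  jaw=0.78,
)

```text
time_s: 20.85
position: [0.6141, -0.0148, 0.0232]
tcp_rot: [-180.0, 0.0, 82.0]
force: [0.5, 0.2, 0.2]
finger_gap: 0.0664
grip_force: 0.0
```

>>> carry_out(
  rows=[
    {"xyz":[0,0,-0.3],"dr":[0,0,0]},
    {"xyz":[0,0,-0.7],"dr":[0,0,0]},
    {"xyz":[0,0,-1],"dr":[0,0,0]},
    {"xyz":[0,0,-1],"dr":[0,0,0]},
    {"xyz":[0,0,-1],"dr":[0,0,0]},
  ],
)

```text
time_s: 21.35
position: [0.6145, -0.0148, 0.1238]
tcp_rot: [179.9, 0.0, 82.0]
force: [0.3, -0.1, -1.5]
finger_gap: 0.0667
grip_force: 0.0
```

```bash
python3 -c "
from look import *
look('p3',(.614,-.0147,.057),30)
c=bot.calibration('wrist');im=cv2.imread('pics/p3.png').astype(int)
print([(b,ray(c,b[0],.015)) for b in blobs(im.max(2)<70,(210,235,300,306),500)])"
```

```text
21.4 [ 0.6137 -0.0147  0.1228] [-179.96    0.     82.  ]
pred 254 200
([227.84536082474227, 185.4742268041237], 291, [15, 43]) [ 0.598  -0.0018  0.057 ] tool dx,dy 0.0106 -0.0173
([278.494623655914, 187.7956989247312], 372, [17, 45]) [ 0.6315 -0.0082  0.057 ] tool dx,dy 0.0089 0.0167
([252.97037914691944, 200.85545023696682], 844, [34, 32]) [ 0.6132 -0.015   0.057 ] tool dx,dy -0.0003 -0.0005
[(([254.5125974805039, 276.1952609478104], 3334, [70, 60]), array([ 0.60154008, -0.09788531,  0.015     ]))]
```

>>> carry_out(
  rows=[
    {"xyz":[-0.31,-0.4,0],"dr":[0,0,0]},
    {"xyz":[-0.626,-0.797,0],"dr":[0,0,0]},
    {"xyz":[-0.626,-0.797,0],"dr":[0,0,0]},
  ],
)

```text
time_s: 21.7
position: [0.5192, -0.0665, 0.1208]
tcp_rot: [-179.5, -0.0, 81.9]
force: [-0.5, 0.6, -0.6]
finger_gap: 0.0667
grip_force: 0.0
```

>>> carry_out(
  rows=[
    {"xyz":[-0.31,-0.4,0],"dr":[0,0,0]},
    {"xyz":[-0.626,-0.797,0],"dr":[0,0,0]},
    {"xyz":[-0.626,-0.797,0],"dr":[0,0,0]},
    {"xyz":[-0.626,-0.797,0],"dr":[0,0,0]},
    {"xyz":[-0.626,-0.797,0],"dr":[0,0,0]},
  ],
)

```text
time_s: 22.2
position: [0.4395, -0.1164, 0.123]
tcp_rot: [180.0, -0.0, 82.0]
force: [0.6, 0.7, 0.4]
finger_gap: 0.0667
grip_force: 0.0
```

```bash
python3 -c "
from look import *
look('s',(.4388,-.1165,.036),25)
a=cv2.imread('pics/p3.png');b=cv2.imread('pics/s.png')
cv2.imwrite('pics/ps.png',cv2.resize(np.hstack([a,b]),(800,300)))"
```

```text
22.25 [ 0.4397 -0.1163  0.123 ] [ 1.7999e+02 -1.0000e-02  8.2040e+01]
pred 254 192
([255.03911980440097, 193.5794621026895], 409, [23, 22]) [ 0.4394 -0.1179  0.036 ] tool dx,dy -0.0017 -0.0001
```

View pics/ps.png

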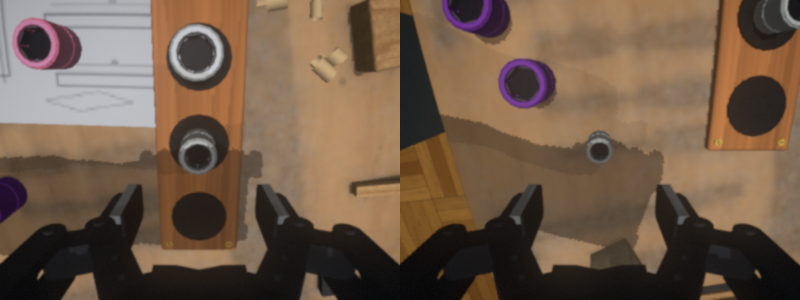

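M stands on the third pad. S's bore is at full-image (255,193), clear of everything, so I'll grip it.

>>> carry_out(
  rows=[
    {"xyz":[-0.008,0,0.4],"dr":[0,0,0]},
    {"xyz":[-0.008,0,0.8],"dr":[0,0,0]},
    {"xyz":[-0.008,0,0.8],"dr":[0,0,0]},
  ],
)

```text
time_s: 22.55
position: [0.4362, -0.1154, 0.0396]
tcp_rot: [-179.6, -0.1, 82.1]
force: [-0.7, -0.2, 0.5]
finger_gap: 0.0668
grip_force: 0.0
```

>>> carry_out(
  rows=[
    {"xyz":[0,0,0.2],"dr":[0,0,0]},
    {"xyz":[0,0,0.37],"dr":[0,0,0]},
    {"xyz":[0,0,0.37],"dr":[0,0,0]},
    {"xyz":[0,0,0.37],"dr":[0,0,0]},
  ],
)

```text
time_s: 22.95
position: [0.4395, -0.1173, 0.0074]
tcp_rot: [180.0, 0.0, 82.0]
force: [1.0, -0.7, 0.6]
finger_gap: 0.0664
grip_force: 0.0
```

>>> carry_out(
  rows=[
    {"xyz":[0,0,0],"dr":[0,0,0]},
    {"xyz":[0,0,0],"dr":[0,0,0]},
    {"xyz":[0,0,0],"dr":[0,0,0]},
    {"xyz":[0,0,0],"dr":[0,0,0]},
    {"xyz":[0,0,0],"dr":[0,0,0]},
    {"xyz":[0,0,0],"dr":[0,0,0]},
    {"xyz":[0,0,0],"dr":[0,0,0]},
    {"xyz":[0,0,0],"dr":[0,0,0]},
    {"xyz":[0,0,0],"dr":[0,0,0]},
    {"xyz":[0,0,0],"dr":[0,0,0]},
  ],
  jaw=0,
)

```text
time_s: 23.95
position: [0.4393, -0.1176, 0.0072]
tcp_rot: [179.9, 0.0, 82.0]
force: [-1.8, 0.3, 10.1]
finger_gap: 0.0243
grip_force: 48.5
```

>>> carry_out(
  rows=[
    {"xyz":[0,0,-0.2],"dr":[0,0,0]},
    {"xyz":[0,0,-0.5],"dr":[0,0,0]},
    {"xyz":[0,0,-0.8],"dr":[0,0,0]},
    {"xyz":[0.05,0.15,-0.8],"dr":[0,0,0]},
    {"xyz":[0.12,0.42,-0.8],"dr":[0,0,0]},
    {"xyz":[0.2,0.75,-0.8],"dr":[0,0,0]},
  ],
)

```text
time_s: 24.55
position: [0.5161, -0.1079, 0.0871]
tcp_rot: [180.0, 0.0, 82.0]
force: [0.6, 0.0, 0.2]
finger_gap: 0.0247
grip_force: 49.3
```

>>> carry_out(
  rows=[
    {"xyz":[0.1,0.35,0],"dr":[0,0,0]},
    {"xyz":[0.2,0.65,0],"dr":[0,0,0]},
    {"xyz":[0.215,0.8,0],"dr":[0,0,0]},
    {"xyz":[0.215,0.845,0],"dr":[0,0,0]},
    {"xyz":[0.215,0.845,0.2],"dr":[0,0,0]},
    {"xyz":[0.215,0.845,0.4],"dr":[0,0,0]},
    {"xyz":[0.215,0.845,0.4],"dr":[0,0,0]},
    {"xyz":[0.215,0.845,0.4],"dr":[0,0,0]},
  ],
)

```text
time_s: 25.35
position: [0.6016, -0.0986, 0.0466]
tcp_rot: [-179.9, -0.0, 82.0]
force: [0.7, 0.1, -1.0]
finger_gap: 0.0243
grip_force: 49.3
```

>>> carry_out(
  rows=[
    {"xyz":[0,0,0.12],"dr":[0,0,0]},
    {"xyz":[0,0,0.2],"dr":[0,0,0]},
    {"xyz":[0,0,0.23],"dr":[0,0,0]},
    {"xyz":[0,0,0.24],"dr":[0,0,0]},
    {"xyz":[0,0,0.245],"dr":[0,0,0]},
    {"xyz":[0,0,0.245],"dr":[0,0,0]},
    {"xyz":[0,0,0.245],"dr":[0,0,0]},
  ],
)

```text
time_s: 26.05
position: [0.6019, -0.0984, 0.0223]
tcp_rot: [-180.0, 0.0, 82.0]
force: [-3.1, -0.2, 5.6]
finger_gap: 0.0244
grip_force: 50.2
```

>>> carry_out(
  rows=[
    {"xyz":[0,0,0],"dr":[0,0,0]},
    {"xyz":[0,0,0],"dr":[0,0,0]},
    {"xyz":[0,0,0],"dr":[0,0,0]},
    {"xyz":[0,0,0],"dr":[0,0,0]},
    {"xyz":[0,0,0],"dr":[0,0,0]},
    {"xyz":[0,0,0],"dr":[0,0,0]},
  ],
  jaw=0.78,
)

```text
time_s: 26.65
position: [0.6025, -0.0985, 0.0218]
tcp_rot: [180.0, -0.0, 82.0]
force: [-0.3, -0.3, 0.5]
finger_gap: 0.0667
grip_force: 0.0
```

>>> carry_out(
  rows=[
    {"xyz":[0,0,-0.3],"dr":[0,0,0]},
    {"xyz":[0,0,-0.7],"dr":[0,0,0]},
    {"xyz":[0,0,-1],"dr":[0,0,0]},
    {"xyz":[0,0,-1],"dr":[0,0,0]},
    {"xyz":[0,0,-1],"dr":[0,0,0]},
  ],
)

```text
time_s: 27.15
position: [0.6028, -0.0986, 0.1223]
tcp_rot: [179.9, 0.0, 82.0]
force: [-0.3, 0.0, -0.6]
finger_gap: 0.0663
grip_force: 0.0
```

>>> carry_out(
  rows=[
    {"xyz":[-0.3,-0.4,-0.2],"dr":[0,0,0]},
    {"xyz":[-0.3,-1,-0.5],"dr":[0,0,0]},
    {"xyz":[-0.3,-1,-0.5],"dr":[0,0,0]},
    {"xyz":[-0.3,-1,-0.5],"dr":[0,0,0]},
  ],
)

```text
time_s: 27.55
position: [0.497, -0.114, 0.172]
tcp_rot: [-179.9, -0.0, 82.0]
force: [0.3, 0.2, 0.1]
finger_gap: 0.0665
grip_force: 0.0
```

>>> carry_out(
  rows=[
    {"xyz":[-0.5,-0.4,0],"dr":[0,0,0]},
    {"xyz":[-0.5,-0.8,0],"dr":[0,0,0]},
    {"xyz":[-0.5,-0.8,0],"dr":[0,0,0]},
    {"xyz":[-0.5,-0.8,0],"dr":[0,0,0]},
    {"xyz":[-0.5,-0.8,0],"dr":[0,0,0]},
  ],
)

```text
time_s: 28.05
position: [0.4142, -0.1529, 0.1714]
tcp_rot: [180.0, -0.0, 82.0]
force: [0.4, -0.9, -0.0]
finger_gap: 0.0665
grip_force: 0.0
```

Run:
```python
from bench import bot
import cv2
from h import *
a=bot.snapshot("top");b=bot.snapshot("scene")
cv2.imwrite("pics/fin.png",np.hstack([cv2.resize(a[130:175,205:335],(390,135),interpolation=2)if 0 else cv2.resize(a[110:270,160:340],(400,356),interpolation=2),cv2.resize(b[130:280,190:370],(400,356),interpolation=2)]))
```

```text
(no output)
```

View pics/fin.png

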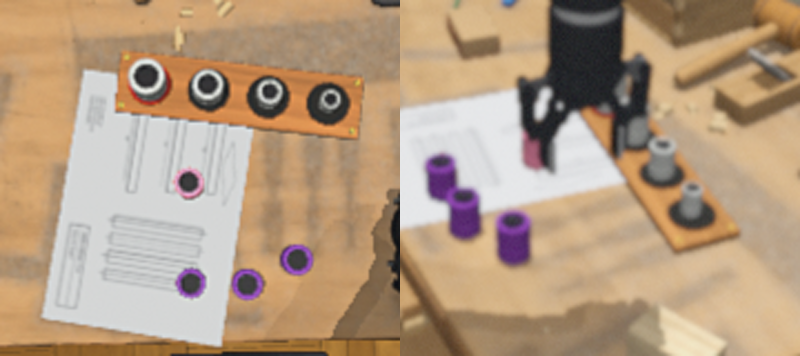

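The left (top) view shows XL (148,80), L (208,88), M (268,95) and S (330,100) upright on the row, starting from the red pad. The look-alikes are undisturbed, and the arm is clear.

```bash
python3 -c "
from bench import bot
print(bot.sign_off())"
```

```text
the job is handed in; nothing more can be done
None
```

All four chrome sockets stand upright on their pads in order of size, largest on the red pad, centred to within about 2 mm by my measurements; I left everything else alone and handed the job in at about 28 s.

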